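# Pull the tight stove knob off with the puller

## Task

Take the orange knob puller from its wooden stand, feel its fork gently all the way in under the skirt of the stove knob with the red mark, and pull that knob level and straight up until it pops off its stem. Carry it on the fork, without touching the knob with the gripper, and set the puller down gently, standing upright in the empty steel tray with the knob still sitting on its fork. Do not force the fork against anything, and leave the other knobs, the jar and the scraper alone.

Things in the scene. Friction and masses are not known exactly. Their poses are not given: they have to be found in the camera images.
- puller: Orange knob puller, C-shaped from the side, 84 mm wide, 88 to 110 mm tall, 160 g. Origin on the handle axis at the underside of the ears; z up, x to the open side of the C. Plate with ears: z 0 to +6 mm, x -34 to +14 mm, ears out to y +-42 mm. Handle above, steel post and fork below. At the start it hangs by its ears in the stand.
- puller_grip (a point): Middle of the puller's square upright handle (24 x 24 mm, from 6 to 48 mm above the puller's origin, on its axis); this point is 30 mm above the origin.
- post_foot (a point): Foot of the puller's post, 38 mm below its origin at x = -31.5 mm. The steel fork is clamped on the post (holds 70 N) at a height that differs each time and is not measured: tines 4 mm thick, top face 36 to 58 mm below the origin. Tines at y +-12 to +-24 mm, x -29 to +24 mm, lowest part of the puller; back plate face at x = -23 mm stops the knob with the handle over it.
- stand: Fixed wooden stand, base 90 x 110 mm, two cheeks (60 x 12 mm, centred at y = +-39 mm) 82 mm tall, on whose tops the ears lie loose; the puller lifts straight up. Origin: centre of its underside, z up.
- knob: Black stove knob with a round red mark on top, 32 to 63 g: skirt 44 mm diameter, 10 mm high, head 33 mm, 28 mm tall in all. Origin: centre of its underside, z up. A sprung catch holds it on its stem, lets go at 8 to 16 N of upward pull within 3 mm; clear of the stem after 16 mm. Seated, the skirt's underside is 7 mm above the hob top, open all round up to the stem's 16 mm shoulder.
- valve: Fixed stem under the red-marked knob: shoulder 16 mm diameter, 7 mm high, then a 9 mm stem up to 21 mm. Origin: on the hob top, on the stem axis, z up. The seated knob's origin is 7 mm above it.
- knob_b: A like knob with a round white mark, fixed, to be left alone. Origin on the hob top at its axis.
- knob_c: A like knob with a round white mark, fixed, to be left alone. Origin on the hob top at its axis.
- hob: Fixed steel hob, 330 mm wide, top 30 mm above the table. Origin on the table under the middle of the row of three knobs (105 mm apart along y); x points to its back, away from the robot. The top is bare for 115 mm in front (-x) of the row; 65 mm behind the row begins a clay comal, its rim 69 mm above the table.
- tray: Fixed open steel tray, 160 x 150 x 22 mm outside, walls and floor 3 mm. Origin: centre of its underside, z up.
- jar: Loose glass jar with a red cap, 68 mm diameter, 95 mm tall, to be left alone. Origin: centre of its underside.
- scraper: Loose yellow plastic scraper, 200 mm long along x, to be left alone. Origin: middle of its underside.
Not all that is in view belongs to the job. Leave any blue or turquoise look-alike of the tray alone. Several things have the shape of the puller; the one meant has the colours described above.

How it is judged:
By the outcome, as a careful person would: the job done as asked, in the order asked, and still so for the second after the job is handed in, with the robot touching nothing.
It also fails if it takes over 72 s, if anything falls off the work surface, if the arm or the gripper's body presses on something with over 40 N, if the wrist force passes 120 N, or if a joint passes its speed limit or range.

## Robot

A 6-joint arm with a two-finger parallel gripper is mounted at the origin on the work surface. World frame = base frame: x ahead of the robot, y to its left, z up, the work surface at z = 0. Lengths are in mm, angles in rad, forces in N, time in s.
With the tool pointing down it reaches from about 350 to 975 mm from the base axis. Payload 4.9 kg.
Tool frame: the origin (TCP) lies on the front face of the gripper's body, between the roots of the fingers; the fingertips stand 73 mm ahead of it and the grasp point (between the pads) lies 54 mm ahead of it (env.finger_overhang is the distance from the TCP to the fingertips, in mm); z points along the fingers, y is the line along which they close (so a half turn about z gives the same grasp; the last joint's range is limited). The gripper opens to 85 mm and grips with 20 to 120 N. Pads are 22 mm wide; open, the fingers measure 114 mm over their backs; the gripper's body (76 mm by 85 mm) begins 54 mm behind the grasp point. The pads swing forward as they close: fully open they stand 13 mm farther back than shut.
Start: joints at [1.176, 0.053, 1.613, -0, 1.476, -0.119], TCP at [170.188, 601.364, 303.904] pointing down, gripper open.
Joint ranges: [-3.01, 3.01], [-1.01, 2.22], [0.06, 2.58], [-1.02, 4.17], [0.09, 2.62], [-3.14, 3.14]. Speed limits (rad/s): [2.57, 2.57, 3.14, 3.14, 3.14, 3.14].

## Interface

Orientations are given as a unit quaternion [x, y, z, w].
In Python, from workcell import env, capture, finish_job gives the robot as it stands. Calls block until the motion is done:
- env.move_to(position, orientation): joint-space move of the TCP to a pose.
- env.move_l(position, rotation=None, speed=150, f_stop=None): straight line of the TCP; rotation=None keeps the orientation; speed is the mean speed in mm/s. With f_stop (N) it stops when the force on the tool has changed by that much, and returns True; else False.
- env.set_joints(angles): joint-space move.
- env.gripper_to(opening): opening from 0.0 (shut) to 1.0 (fully open); the grip force is fixed at half the most; returns when the fingers have stopped.
- env.hold(seconds).
- env.inverse_kinematics(position, orientation): joint angles nearest the present ones, or None.
- capture(name): name is "scene" or "side" or "wrist"; returns a dict with "pixels" (384x512x3 uint8, red, green, blue), "vertical_fov" (degrees; the focal length in pixels is half the picture's height over the tangent of half this angle, whatever the lens; pixels are square), "cx", "cy" (the principal point, pixels), "camera_from_world" (4x4, takes a point from world to camera coordinates). Camera axes: x right, y up, looking along -z (the intrinsics and any distortion apply to the point x, -y, -z); pixel columns grow to the right and rows downward; lengths in mm; the calibration is good to about 2 mm. A picture is of the moment at which its call begins. There is no depth.
A pose or a line that the arm cannot do raises env.MotionError and nothing moves.
- finish_job(): hands the job in; it is judged then, once.
Readings, each from a call of its own:
- env.read_t(): time.
- env.read_qpos(): joint angles.
- env.read_joint_vel(): joint speeds.
- env.read_joint_torque(): joint torques, N m.
- env.read_tcp_pos(): TCP position.
- env.read_eef_rot(): TCP orientation.
- env.read_ft_force(): force on the tool from outside, world axes, zero at the start.
- env.read_wrist_torque(): the same for the moment, N m.
- env.read_finger_gap(): opening from 0.0 (shut) to 1.0 (fully open).
- env.read_grip_force(): force on a finger pad.
Only numpy, scipy, OpenCV 4.12 (cv2) and the standard library are available. Lean on these libraries where they do the work, as an engineer would, in place of code of your own. Each camera call takes 0.05 s, during which the arm holds its last target. There are 200 camera calls.

## Working session

There is one attempt and no reset: what is moved stays moved. The work goes in short steps, each a Python script; the robot and the scene stay as the last script left them, time stands still between calls to the robot, and variables do not carry over. Pictures are saved under pics/ and viewed, at most 11 in all, crops included, and the job is handed in when it is done.

```bash
ls; mkdir -p pics
cat > h.py <<'E'
import numpy as np, cv2
from workcell import env, capture, finish_job
E
python3 - <<'E'
from h import *
for n in ("scene","side"):
    c=capture(n); cv2.imwrite(f"pics/{n}0.png",cv2.cvtColor(c["pixels"],cv2.COLOR_RGB2BGR))
    np.save(f"{n}.npy",c,allow_pickle=True)
    print({k:v for k,v in c.items() if k!="pixels"})
print(env.read_t(),env.read_eef_rot(),env.read_ft_force())
E
```

```text
pics
{'vertical_fov': 44.92224637998498, 'cx': 251.6066312013598, 'cy': 182.77863647800498, 'camera_from_world': array([[ 8.40129707e-01,  5.42160841e-01,  1.56108379e-02,
        -4.66619126e+02],
       [-4.60570333e-01,  6.97905393e-01,  5.48455131e-01,
         1.37721713e+02],
       [ 2.86456007e-01, -4.67963337e-01,  8.36034253e-01,
        -1.59036544e+03],
       [ 0.00000000e+00,  0.00000000e+00,  0.00000000e+00,
         1.00000000e+00]])}
{'vertical_fov': 53.0366789191193, 'cx': 254.55311555514763, 'cy': 193.15389564882054, 'camera_from_world': array([[ 9.98500792e-01, -5.47255845e-02, -1.13084088e-03,
        -5.32618853e+02],
       [ 4.07596230e-02,  7.29576667e-01,  6.82683338e-01,
        -1.20381443e+02],
       [-3.65352096e-02, -6.81705946e-01,  7.30713474e-01,
        -1.39640950e+03],
       [ 0.00000000e+00,  0.00000000e+00,  0.00000000e+00,
         1.00000000e+00]])}
0.1 [ 1.37464957e-01  9.90506188e-01 -9.07196587e-04 -2.33239677e-04] [ 0.81561924 -0.24611578 -0.35729761]
```

View pics/scene0.png

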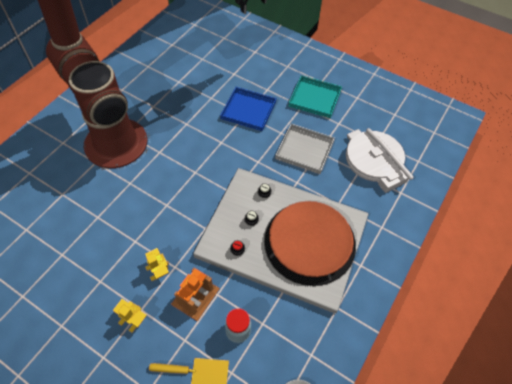

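View pics/side0.png

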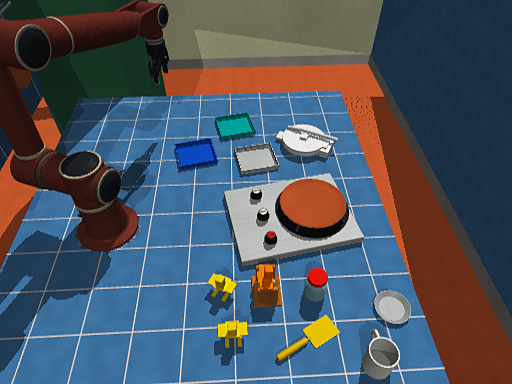

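Scene view: orange puller in its stand at (195,292), red-marked knob at (237,246), white-marked at (251,217) and (264,189), grey steel tray at (305,148), jar at (237,322). Side view: puller (266,285), red knob (270,237), tray (256,158).

```bash
cat >> h.py <<'E'
def f_of(c): return c["pixels"].shape[0]/2/np.tan(np.radians(c["vertical_fov"])/2)
def ray(c,u,v):
    T=c["camera_from_world"]; R=T[:3,:3]; f=f_of(c)
    d=R.T@np.array([(u-c["cx"])/f,-(v-c["cy"])/f,-1.]); return -R.T@T[:3,3],d/np.linalg.norm(d)
def onz(c,u,v,z):
    o,d=ray(c,u,v); return o+d*(z-o[2])/d[2]
def tri(*obs):
    A=np.zeros((3,3));b=np.zeros(3); rs=[ray(*x) for x in obs]
    for o,d in rs:
        P=np.eye(3)-np.outer(d,d);A+=P;b+=P@o
    p=np.linalg.solve(A,b); return p,[np.linalg.norm(np.cross(p-o,d)) for o,d in rs]
def proj(c,p):
    q=c["camera_from_world"]@np.append(p,1.); f=f_of(c); return c["cx"]-f*q[0]/q[2], c["cy"]+f*q[1]/q[2]
def hsv(c): return cv2.cvtColor(c["pixels"],cv2.COLOR_RGB2HSV)
def blobs(m,amin=10):
    n,l,s,ce=cv2.connectedComponentsWithStats(m.astype(np.uint8)); return [(int(s[i,4]),ce[i].round(1),i) for i in range(1,n) if s[i,4]>=amin],l
E
python3 - <<'E'
from h import *
np.set_printoptions(precision=1,suppress=True)
S,D=[np.load(n+".npy",allow_pickle=True).item() for n in("scene","side")]
def near(c,m,u,v,r=9):
    yy,xx=np.mgrid[:384,:512]; m=m&(np.hypot(xx-u,yy-v)<r); return xx[m].mean(),yy[m].mean(),m.sum()
marks=[("R",(237,246),(270,236)),("B",(251,216),(263,213)),("C",(264,188),(256,194))]
for n,a,b in marks:
    o=[]
    for c,p in((S,a),(D,b)):
        h=hsv(c).astype(int)
        m=((h[...,0]<6)|(h[...,0]>174))&(h[...,1]>170)&(h[...,2]>90) if n=="R" else (h[...,1]<60)&(h[...,2]>225)
        o.append(near(c,m,*p))
    p,e=tri((S,*o[0][:2]),(D,*o[1][:2]))
    print(n,o,p,e,onz(S,*o[0][:2],65),onz(D,*o[1][:2],65))
# tray rough
for c,p in((S,(305,148)),(D,(256,158))): print("tray",onz(c,*p,15))
for c,p in((S,(195,290)),(D,(266,285))): print("pul",onz(c,*p,90))
P=[]
for c,(u,v) in((S,(195,292)),(D,(266,284))):
    P.append(cv2.resize(c["pixels"][v-30:v+30,u-35:u+35],None,fx=5.5,fy=5.5,interpolation=cv2.INTER_CUBIC))
for c,(u,v) in((S,(305,148)),(D,(256,158))):
    P.append(cv2.resize(c["pixels"][v-30:v+30,u-35:u+35],None,fx=5.5,fy=4,interpolation=cv2.INTER_CUBIC)[:240])
im=np.vstack([np.hstack(P[:2]),np.hstack(P[2:])]);cv2.imwrite("pics/crop.png",im[...,::-1]);print(im.shape)
for n in ["wrist"]:
    c=capture(n);T=c["camera_from_world"];print(T,-T[:3,:3].T@T[:3,3],c["vertical_fov"],env.read_tcp_pos())
E
```

```text
R [(np.float64(237.30769230769232), np.float64(245.2153846153846), np.int64(65)), (np.float64(270.5238095238095), np.float64(234.5), np.int64(42))] [ 581.  -116.3   62.2] [np.float64(0.20810876307076243), np.float64(0.20810876307077167)] [ 581.9 -117.6   65. ] [ 580.6 -118.2   65. ]
B [(np.float64(nan), np.float64(nan), np.int64(0)), (np.float64(263.6666666666667), np.float64(212.11111111111111), np.int64(9))] [nan nan nan] [np.float64(nan), np.float64(nan)] [nan nan nan] [564.6 -19.   65. ]
C [(np.float64(nan), np.float64(nan), np.int64(0)), (np.float64(256.125), np.float64(191.375), np.int64(8))] [nan nan nan] [np.float64(nan), np.float64(nan)] [nan nan nan] [543.9  82.8  65. ]
tray [558.5 328.   15. ]
tray [557.3 323.5  15. ]
pul [ 567.9 -295.    90. ]
pul [ 549.7 -320.4   90. ]
(570, 770, 3)
[[   0.3    1.    -0.  -622.9]
 [  -0.9    0.3   -0.3   33.9]
 [  -0.3    0.1    1.  -377.8]
 [   0.     0.     0.     1. ]] [102.5 618.8 372.1] 59.1977678928337 [170.  601.  302.9]<stdin>:5: RuntimeWarning: Mean of empty slice.
  ret = ret.dtype.type(ret / rcount)
```

View pics/crop.png

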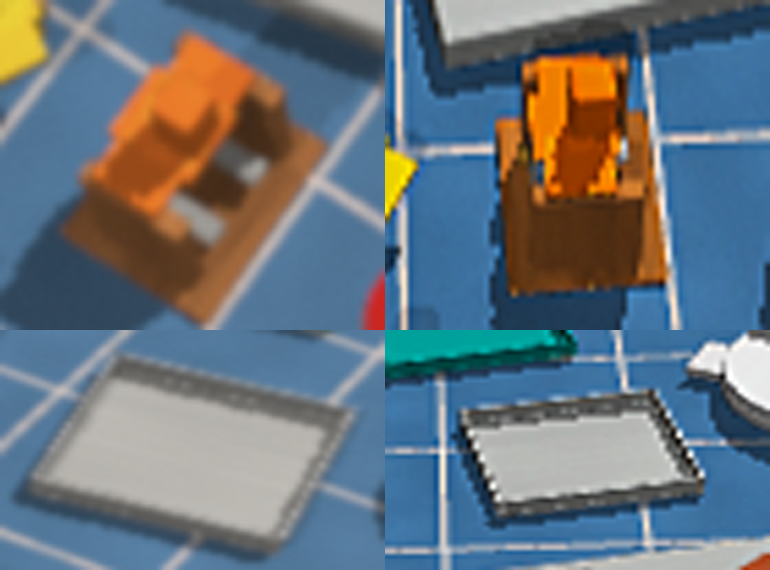

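```bash
cat >> h.py <<'E'
from scipy.spatial.transform import Rotation as Ro
def quat(yaw):
    "tool pointing down, tool x axis at angle yaw in world"
    c,s=np.cos(yaw),np.sin(yaw); return Ro.from_matrix(np.array([[c,s,0],[s,-c,0],[0,0,-1.]])).as_quat()
def look(name,p,yaw):
    env.move_to(p,quat(yaw)); env.hold(.3); c=capture("wrist"); np.save(name+".npy",c,allow_pickle=True); cv2.imwrite(f"pics/{name}.png",c["pixels"][...,::-1]); return c
E
python3 - <<'E'
from h import *
np.set_printoptions(precision=1,suppress=True)
S,D=[np.load(n+".npy",allow_pickle=True).item() for n in("scene","side")]
p,e=tri((S,194.5,279.3),(D,269.2,268.5));print(p,e,onz(S,194.5,279.3,130),onz(D,269.2,268.5,130))
print("jar",onz(S,237,318,95),onz(D,318,277,95))
g=onz(S,194.5,279.3,130)
t=onz(S,305,148,15)
# tray corners from scene/side crops (rim z22)
for q in [(110,355),(352,408),(275,552),(25,490)]: print("trS",onz(S,270+q[0]/5.5,118+(q[1]-330)/4,22))
for q in [(460,410),(655,390),(703,490),(492,520)]: print("trD",onz(D,221+(q[0]-385)/5.5,128+(q[1]-330)/4,22))
env.move_to([400,200,330],quat(np.pi))
look("w1",[g[0]+30,g[1],320],np.pi)
look("w2",[581+30,-117,300],np.pi)
print(env.read_t(),env.read_qpos(),g)
im=[cv2.imread(f"pics/w{i}.png")[:,60:452] for i in(1,2)]
cv2.imwrite("pics/w12.png",np.hstack(im))
E
```

```text
[ 560.1 -281.8  120.3] [np.float64(2.0502688602745573), np.float64(2.0502688602744006)] [ 561.6 -282.8  130. ] [ 560.6 -289.7  130. ]
jar [ 701.7 -297.4   95. ] [ 705.8 -305.2   95. ]
trS [465.8 385.1  22. ]
trS [621.3 417.4  22. ]
trS [652.  258.8  22. ]
trS [496.6 230.6  22. ]
trD [468.5 385.3  22. ]
trD [624.  410.2  22. ]
trD [646.5 249.3  22. ]
trD [488.5 214.2  22. ]
5.1333 [-0.3  0.   1.6 -0.   1.5 -1.9] [ 561.6 -282.8  130. ]
```

View pics/w12.png

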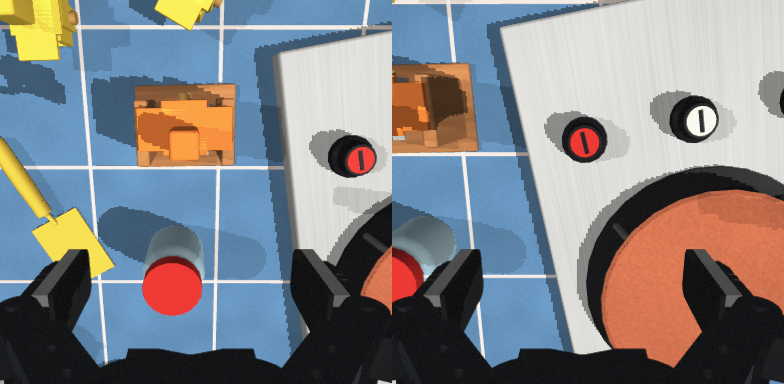

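Wrist views: left, the puller's handle top at about (243,142) in w1, opening toward +x with the ears level with the picture rows; right, red mark at (644,143)→w2 (252,143) and white mark at w2 (362,121). Now refining both.

Run:
```python
from h import *
np.set_printoptions(precision=1,suppress=True)
W1,W2=[np.load(n+".npy",allow_pickle=True).item() for n in("w1","w2")]
h=hsv(W2).astype(int)
red=((h[...,0]<6)|(h[...,0]>174))&(h[...,1]>150)&(h[...,2]>120)
b,l=blobs(red,100)
print([(x,onz(W2,*x[1],65)) for x in b])
wh=(h[...,1]<40)&(h[...,2]>225); yy,xx=np.mgrid[:384,:512]
for u,v in((362,121),(445,95)):
    m=wh&(np.hypot(xx-u,yy-v)<30); b,l=blobs(m,20); print([(x,onz(W2,*x[1],65)) for x in b])
h1=hsv(W1).astype(int); red=((h1[...,0]<6)|(h1[...,0]>174))&(h1[...,1]>150)&(h1[...,2]>120)
print([(x[:2],onz(W1,*x[1],65)) for x in blobs(red,100)[0]])
# hob front edge in w2: bare steel grey mask, boundary per row on left
print([(h1[r,c]).tolist() for r,c in((135,243),(155,243),(120,220),(100,200))])
x0,y0=185,75
cr=cv2.resize(W1["pixels"][y0:y0+100,x0:x0+125],None,fx=6,fy=6,interpolation=cv2.INTER_NEAREST);cv2.imwrite("pics/crop2.png",cr[...,::-1])
```

```text
[((592, array([252.1, 142.1]), 1), array([ 578.9, -117.8,   65. ])), ((2862, array([ 53.1, 279.5]), 2), array([ 716.3, -319. ,   65. ]))]
[((543, array([369.1, 120.4]), 3), array([560.3, -14.7,  65. ])), ((20, array([367.8, 147.1]), 10), array([583.8, -13.6,  65. ]))]
[((35, array([427.8,  75.3]), 2), array([522.9,  31.8,  65. ])), ((94, array([428.5, 110.6]), 10), array([552.1,  36.5,  65. ]))]
[((498, array([420.6, 159.6])), array([ 579.2, -118.2,   65. ])), ((2484, array([231.9, 288.3])), array([ 720. , -303.5,   65. ]))]
[[15, 185, 251], [15, 185, 251], [11, 195, 190], [13, 150, 155]]
```

View pics/crop2.png

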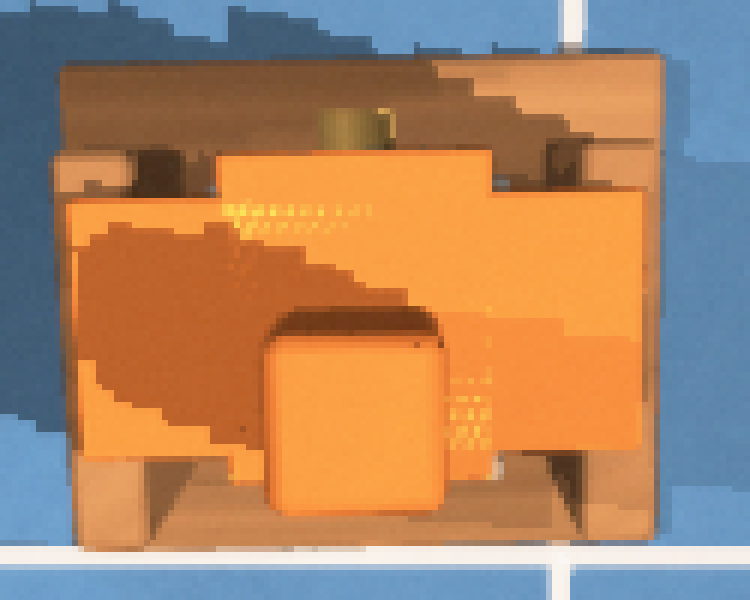

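Crop shows the handle top face at crop corners (268,340),(443,337),(443,511),(270,513) and the ears' front/rear edges almost level with the picture (yaw about 0).

Run:
```python
from h import *
np.set_printoptions(precision=1,suppress=True)
W=np.load("w1.npy",allow_pickle=True).item()
f=lambda q,z:onz(W,185+q[0]/6-.5,75+q[1]/6-.5,z)
H=np.array([f(q,130) for q in((268,340),(443,337),(443,511),(270,513))]);print(H,H.mean(0))
E=np.array([f(q,88) for q in((66,203),(645,190),(643,449),(72,458))]);print(E,E.mean(0))
for A in(H,E):
  d=(A[1]-A[0]); e=A[2]-A[3]; print(np.arctan2(-d[0],d[1]),np.arctan2(-e[0],e[1]))
B=np.array([f(q,0) for q in((60,65),(664,55))]);print(B)
T=np.array([f(q,88) for q in((217,152),(492,152))]);print(T)
# tray view
look("w3",[600,322,330],np.pi)
c=np.load("w3.npy",allow_pickle=True).item();h=hsv(c).astype(int)
m=((h[...,1]<45)&(h[...,2]>90)).astype(np.uint8);b,l=blobs(m,1500);print([x[:2] for x in b])
print(env.read_t())
```

```text
[[ 545.7 -299.4  130. ]
 [ 545.4 -277.3  130. ]
 [ 567.6 -277.2  130. ]
 [ 567.8 -299.5  130. ]] [ 556.6 -288.3  130. ]
[[ 530.1 -330.7   88. ]
 [ 528.4 -247.4   88. ]
 [ 565.7 -246.4   88. ]
 [ 567.  -331.5   88. ]] [ 547.8 -289.    88. ]
0.01591461074051263 0.010632925006897607
0.02077458107546272 0.014765338055711097
[[ 508.2 -344.5    0. ]
 [ 506.6 -234.1    0. ]]
[[ 523.1 -308.8   88. ]
 [ 523.1 -269.4   88. ]]
[(59856, array([208.1, 163.7]))]
7.1
```

View pics/w3.png

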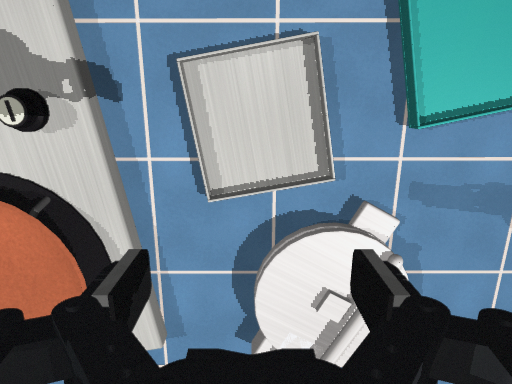

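Tray rim corners in w3: (177,59),(318,33),(334,180),(210,201); it is empty. Gripping the puller now.

Run:
```python
from h import *
np.set_printoptions(precision=2,suppress=True)
c=np.load("w3.npy",allow_pickle=True).item()
A=np.array([onz(c,*q,22) for q in((177,59),(318,33),(334,180),(210,201))]);print(A,A.mean(0))
y=np.pi/2+.015; q=quat(y); p=np.array([556.6,-288.5])
env.move_to([*p,280],q); env.gripper_to(1.0)
print(env.move_l([*p,168],speed=100,f_stop=8), env.read_tcp_pos())
env.gripper_to(0.0); env.hold(.3)
print("gap",env.read_finger_gap(),env.read_grip_force(),env.read_ft_force(),env.read_wrist_torque(),env.read_tcp_pos())
f0=env.read_ft_force()
print(env.move_l([*p,200],speed=40,f_stop=12), env.read_ft_force()-f0)
env.move_l([*p,285],speed=100); env.hold(.2)
print(env.read_ft_force(),env.read_wrist_torque(),env.read_finger_gap(),env.read_t())
for n in("wrist","side","scene"):
    k=capture(n); cv2.imwrite(f"pics/g_{n}.png",k["pixels"][...,::-1]); np.save(f"g_{n}.npy",k,allow_pickle=True)
s=cv2.imread("pics/g_side.png")[170:320,180:355]; s=cv2.resize(s,(448,384)); w=cv2.resize(cv2.imread("pics/g_wrist.png"),(352,264))
o=np.zeros((384,800,3),np.uint8);o[:,:448]=s;o[:264,448:]=w;cv2.imwrite("pics/g.png",o)
```

```text
[[490.84 244.14  22.  ]
 [466.47 389.7   22.  ]
 [620.81 416.08  22.  ]
 [645.56 272.98  22.  ]] [555.92 330.72  22.  ]
False [ 557.1  -288.85  169.08]
gap 0.27162981583101026 59.187880754470825 [0.59 0.36 1.77] [ 0.04 -0.08 -0.05] [ 556.76 -288.59  168.29]
False [-0.82 -0.08 -3.18]
[-0.24  0.49 -1.75] [ 0.05 -0.01  0.  ] 0.270154169169985 13.8167
```

View pics/g.png

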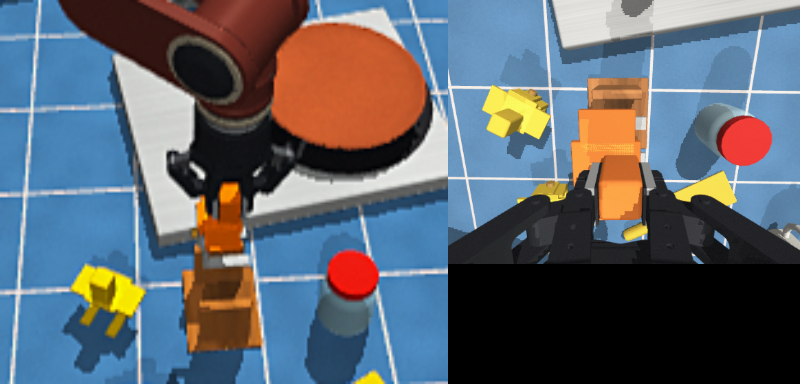

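Gripped squarely, clear of the stand. Now feeling the hob top in front of the knob.

```bash
cat >> h.py <<'E'
HY=.179; DX=np.array([np.cos(HY),np.sin(HY)]); K=np.array([579.2,-118.0]); QH=quat(np.pi/2+HY); QG=QH
E
python3 - <<'E'
from h import *
np.set_printoptions(precision=2,suppress=True)
s=K-75*DX
env.move_to([*s,285],QH)
env.move_l([*s,192],speed=100); env.hold(.3)
print(env.read_ft_force(),env.read_tcp_pos())
print(env.move_l([*s,152],speed=12,f_stop=3), env.read_tcp_pos(),env.read_ft_force(),env.read_wrist_torque(),env.read_t())
z=env.read_tcp_pos()[2]; env.hold(.3); print(env.read_tcp_pos(),env.read_ft_force())
E
```

```text
[ 0.1  -0.14 -1.45] [ 505.6  -131.39  192.48]
True [ 505.55 -131.39  177.58] [0.51 0.44 3.56] [-0.01 -0.06  0.08] 17.5667
[ 505.53 -131.37  177.56] [-0.21 -0.58  6.  ]
```

Run:
```python
from h import *
np.set_printoptions(precision=2,suppress=True)
s=env.read_tcp_pos()
env.move_l([s[0],s[1],178.9],speed=10); env.hold(.3); p=env.read_tcp_pos(); print(p,env.read_ft_force())
zc=178.9+(179.1-p[2]); 
a=K-75*DX; b=K-30*DX; e=K+8*DX
print(env.move_l([*b,zc],speed=40,f_stop=5),env.read_tcp_pos(),env.read_ft_force())
env.hold(.2)
print(env.move_l([*e,zc],speed=12,f_stop=3.5)); p=env.read_tcp_pos(); print(p,(p[:2]-K)@DX,(p[:2]-K)@[-DX[1],DX[0]],env.read_ft_force(),env.read_wrist_torque(),env.read_t())
env.hold(.2);print(env.read_tcp_pos(),env.read_ft_force())
k=capture("wrist");cv2.imwrite("pics/in_w.png",k["pixels"][...,::-1]);k=capture("side");s=cv2.resize(k["pixels"][190:290,210:330],(480,400),interpolation=cv2.INTER_CUBIC)[...,::-1]
w=cv2.resize(cv2.imread("pics/in_w.png"),(320,240));o=np.zeros((400,800,3),np.uint8);o[:,:480]=s;o[:240,480:]=w;cv2.imwrite("pics/in.png",o)
```

```text
[ 505.44 -131.33  178.74] [-0.12 -0.17 -1.26]
False [ 549.49 -123.37  179.2 ] [-0.49 -0.17 -1.34]
True
[ 582.23 -116.88  177.88] 3.1840837257519783 0.5590300335376484 [ 0.73  0.03 -1.51] [-0.05 -0.04 -0.03] 22.5833
[ 582.11 -116.82  177.71] [-0.07  0.5   1.43]
```

View pics/in.png

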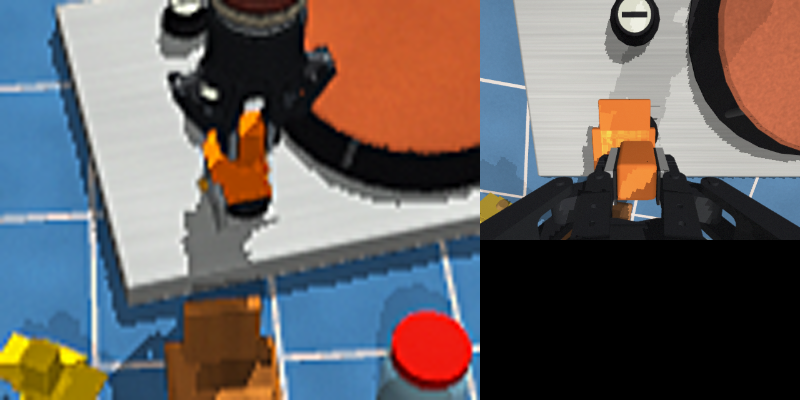

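The side view shows the fork under the knob; the stop force is unclear (tines low, touching the hob). Lift a little and feel again.

Run:
```python
from h import *
np.set_printoptions(precision=2,suppress=True)
def st(t): 
    P=[];F=[]
    for _ in range(8): P.append(env.read_tcp_pos());F.append(env.read_ft_force());env.hold(.02)
    p=np.mean(P,0); print(t,p,np.std(P,0),(p[:2]-K)@DX,np.mean(F,0),np.std(F,0),env.read_wrist_torque()); return p
p=st("now")
env.move_l([p[0],p[1],p[2]+1.0],speed=8,f_stop=4); env.hold(.2); p=st("up")
e=p[:2]+8*DX
print(env.move_l([*e,p[2]],speed=10,f_stop=4)); env.hold(.1); st("in"); print(env.read_t())
```

```text
now [ 582.09 -116.83  177.69] [0.   0.01 0.01] 3.0495711861654127 [ 0.44 -0.04  2.19] [0.29 0.25 0.47] [ 0.04 -0.26 -0.02]
up [ 581.89 -116.78  178.35] [0.05 0.02 0.09] 2.8627376303655243 [ 0.11  0.05 -1.7 ] [0.4  0.38 0.61] [-0.02 -0.05 -0.  ]
True
in [ 583.15 -116.34  177.79] [0.02 0.01 0.02] 4.1799090056398445 [0.02 0.63 4.13] [0.7  0.44 0.42] [-0.06 -0.11 -0.  ]
24.325
```

```bash
cat >> h.py <<'E'
def st(t): 
    P=[];F=[]
    for _ in range(8): P.append(env.read_tcp_pos());F.append(env.read_ft_force());env.hold(.02)
    p=np.mean(P,0); f=np.mean(F,0); print(t,p,"fwd",(p[:2]-K)@DX,"F",f,"Ffwd",f[:2]@DX,env.read_wrist_torque(),env.read_t()); return p,f
E
python3 - <<'E'
from h import *
np.set_printoptions(precision=2,suppress=True)
p,_=st("now"); z=p[2]
while p[2]<179.1:
    z+=.5; env.move_l([p[0],p[1],z],speed=8,f_stop=4); env.hold(.15); p,f=st("up")
    if f[2]<-5: break
e=p[:2]+8*DX
print(env.move_l([*e,z],speed=10,f_stop=4),env.read_ft_force()); st("in")
E
```

```text
now [ 583.11 -116.33  177.77] fwd 4.143728678371679 F [0.03 0.24 5.35] Ffwd 0.06882465317799405 [-0.04 -0.1   0.04] 24.4583
up [ 583.13 -116.34  177.83] fwd 4.160805072091445 F [-0.3  -0.06  2.  ] Ffwd -0.3103175157372857 [-0.04 -0.15 -0.03] 24.95
up [ 582.83 -116.25  178.24] fwd 3.8858097279118935 F [ 0.1  -0.24 -1.54] Ffwd 0.05208290447663396 [-0.02  0.   -0.04] 25.4833
up [ 582.84 -116.25  179.29] fwd 3.894252704627911 F [ 0.02 -0.1  -1.55] Ffwd 0.00391179658991486 [ 0.03  0.03 -0.05] 26.0167
True [-0.   -0.21 -2.37]
in [ 583.47 -115.77  177.96] fwd 4.602631546033752 F [-0.06 -0.06  1.4 ] Ffwd -0.07325407508786297 [-0.02 -0.12 -0.02] 26.5417
```

Run:
```python
from h import *
np.set_printoptions(precision=2,suppress=True)
L=np.array([-DX[1],DX[0]])
c=np.array([*(K+3.5*DX+.6*L),179.2])   # commanded
tgt=179.2; cmd=c.copy(); fw=3.5
for i in range(14):
    env.move_l(cmd,speed=10); env.hold(.1)
    p=env.read_tcp_pos(); F=np.mean([env.read_ft_force() for _ in range(3)],0)
    print(i,"fwd %.2f lat %.2f z %.2f"%((p[:2]-K)@DX,(p[:2]-K)@L,p[2]),F,"Ff %.2f"%(F[:2]@DX),env.read_wrist_torque())
    if F[:2]@DX<-3.5 or abs(F[2]+1.5)>8: break
    cmd[2]+=np.clip(.7*(tgt-p[2]),-.5,.5); 
    if i>=2: fw+=.4; cmd[:2]=K+fw*DX+.6*L
print(cmd,env.read_t())
```

```text
0 fwd 3.25 lat 0.70 z 178.78 [-0.31 -0.28 -2.25] Ff -0.36 [-0.04 -0.03  0.  ]
1 fwd 3.51 lat 0.59 z 179.51 [-0.53 -0.44 -2.14] Ff -0.61 [-0.01  0.01  0.01]
2 fwd 3.51 lat 0.59 z 179.27 [ 0.73 -0.68 -1.4 ] Ff 0.60 [-0.    0.02 -0.01]
3 fwd 3.91 lat 0.59 z 179.26 [-0.4  -0.09 -1.63] Ff -0.41 [-0.01 -0.04 -0.03]
4 fwd 4.31 lat 0.61 z 179.20 [ 0.47 -0.36 -2.16] Ff 0.40 [0.03 0.   0.04]
5 fwd 4.71 lat 0.61 z 179.21 [-0.18 -0.28 -1.43] Ff -0.23 [-0.01 -0.07  0.01]
6 fwd 5.10 lat 0.60 z 179.16 [ 0.48 -0.54 -0.71] Ff 0.38 [ 0.01 -0.01  0.05]
7 fwd 5.37 lat 0.63 z 179.18 [-1.49  0.49 -1.28] Ff -1.38 [-0.04  0.22 -0.01]
8 fwd 5.63 lat 0.62 z 179.15 [-2.96 -0.1  -0.27] Ff -2.93 [-0.12  0.62 -0.03]
9 fwd 5.93 lat 0.60 z 179.16 [-4.53 -0.84  0.59] Ff -4.60 [-0.19  1.1   0.02]
[ 585.29 -116.29  179.26] 30.1583
```

Clean, smooth contact of the back plate at fwd 5.2 mm: fully in. Easing off the push and pulling straight up.

Run:
```python
from h import *
np.set_printoptions(precision=2,suppress=True)
L=np.array([-DX[1],DX[0]])
xy=K+5.25*DX+.6*L
env.move_l([*xy,179.26],speed=5); env.hold(.1); st("eased")
z=179.26
for i in range(12):
    z+=.6; env.move_l([*xy,z],speed=6)
    F=env.read_ft_force(); p=env.read_tcp_pos(); print("%.1f %.2f"%(z,p[2]),F,env.read_wrist_torque())
env.move_l([*xy,204],speed=15); env.hold(.2); st("up")
env.move_l([*xy,225],speed=25); env.hold(.2); st("up")
k=capture("side");a=cv2.resize(k["pixels"][170:270,210:330],(400,333),interpolation=cv2.INTER_CUBIC)
k=capture("scene");b=cv2.resize(k["pixels"][190:290,180:300],(400,333),interpolation=cv2.INTER_CUBIC)
cv2.imwrite("pics/pull.png",np.hstack([a,b])[...,::-1])
```

```text
eased [ 584.45 -116.43  179.31] fwd 5.449064303925181 F [-2.44 -0.34 -0.94] Ffwd -2.458954202452649 [-0.08  0.48 -0.03] 30.75
179.9 179.73 [-0.73  0.55 -1.58] [-0.    0.24 -0.04]
180.5 180.44 [-1.19  0.6  -2.58] [0.04 0.08 0.01]
181.1 180.74 [-0.91  0.63 -3.93] [0.04 0.11 0.  ]
181.7 181.18 [-1.43  0.5  -5.7 ] [0.02 0.11 0.03]
182.3 181.67 [-0.89  1.82 -6.33] [ 0.15  0.27 -0.  ]
182.9 181.97 [-1.87  0.93 -9.62] [ 0.23  0.36 -0.02]
183.5 182.42 [ -2.67  -0.28 -12.97] [0.22 0.34 0.01]
184.1 184.42 [-3.66  2.09 -6.31] [ 0.28  0.74 -0.01]
184.7 185.73 [-4.75  0.8  -5.37] [ 0.26  1.09 -0.  ]
185.3 186.00 [-5.2   0.07 -3.66] [0.26 1.1  0.03]
185.9 186.20 [-5.24  1.19 -3.37] [ 0.12  1.02 -0.05]
186.5 186.49 [-4.29  0.56 -4.33] [0.18 0.84 0.03]
up [ 584.22 -116.46  203.9 ] fwd 5.214228444241805 F [-0.35 -0.07 -2.23] Ffwd -0.35873136712881804 [-0.    0.   -0.01] 35.4
up [ 584.19 -116.45  224.8 ] fwd 5.184604139732836 F [-0.2   0.14 -1.77] Ffwd -0.16869178993426304 [ 0.07 -0.09 -0.02] 36.725
```

View pics/pull.png

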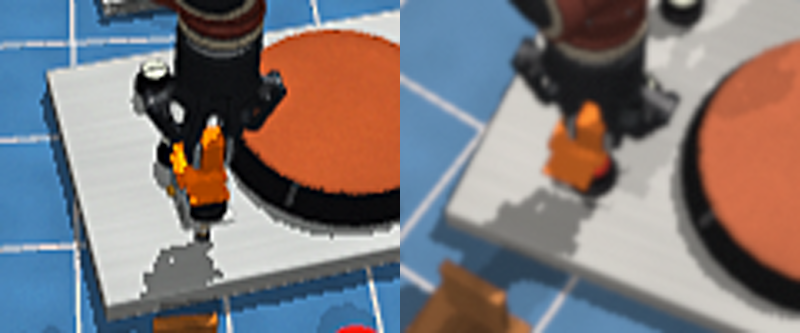

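Popped at about 13 N; the knob sits on the fork and the bare stem shows below it. Carrying to the tray.

Run:
```python
from h import *
np.set_printoptions(precision=2,suppress=True)
p=env.read_tcp_pos(); t=np.array([557.5,330.5])
env.move_l([p[0],p[1],262],speed=50)
env.move_l([*t,262],speed=90); env.hold(.2); st("over")
env.move_l([*t,165],speed=50); env.hold(.4); st("low")
k=capture("side");cv2.imwrite("pics/t_side.png",k["pixels"][...,::-1])
print(env.move_l([*t,147],speed=8,f_stop=2.5)); st("touch")
k=capture("side");a=cv2.resize(k["pixels"][90:190,200:320],(400,333),interpolation=cv2.INTER_CUBIC)
k=capture("scene");b=cv2.resize(k["pixels"][90:190,245:365],(400,333),interpolation=cv2.INTER_CUBIC)
cv2.imwrite("pics/tray.png",np.hstack([a,b])[...,::-1])
```

```text
over [557.5  330.47 262.  ] fwd 58.49867340028038 F [-0.2   0.35 -1.75] Ffwd -0.1389232076462467 [-0.03 -0.04  0.09] 43.175
low [557.49 330.51 165.  ] fwd 58.49477430306444 F [ 0.36  0.27 -2.05] Ffwd 0.40363961715407065 [0.01 0.   0.02] 45.8
True
touch [557.43 330.58 150.93] fwd 58.45095944967619 F [-0.59  0.43  5.53] Ffwd -0.5067128944812018 [-0.11 -0.13  0.  ] 47.5667
```

View pics/tray.png

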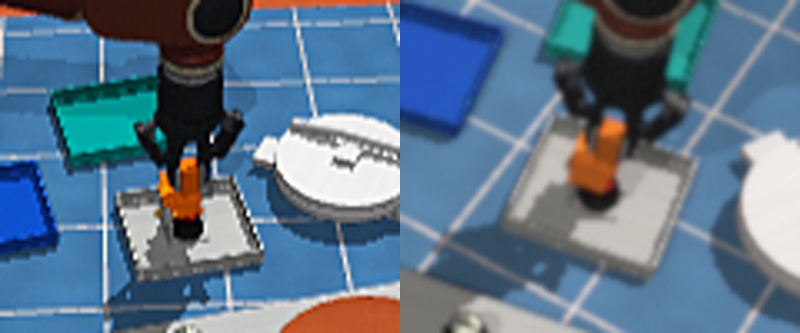

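The puller is standing on the tray floor (contact at the predicted height) with the knob on the fork. Releasing and withdrawing.

Run:
```python
from h import *
np.set_printoptions(precision=2,suppress=True)
p=env.read_tcp_pos()
env.gripper_to(.6); env.hold(.2); env.gripper_to(1.0); env.hold(.2); st("open")
env.move_l([p[0],p[1],280],speed=60); st("clear")
env.hold(.3)
k=capture("side");a=cv2.resize(k["pixels"][90:190,200:320],(400,333),interpolation=cv2.INTER_CUBIC)
k=capture("wrist");b=cv2.resize(k["pixels"],(400,333))
cv2.imwrite("pics/end.png",np.hstack([a,b])[...,::-1])
```

```text
open [556.43 330.07 149.03] fwd 57.36622284452207 F [-0.01  0.21 -0.  ] Ffwd 0.0253182650722943 [0.01 0.01 0.  ] 49.025
clear [557.31 330.57 279.67] fwd 58.3275298431427 F [ 0.15  0.27 -0.32] Ffwd 0.1999155608907269 [0.02 0.01 0.01] 51.4917
```

View pics/end.png

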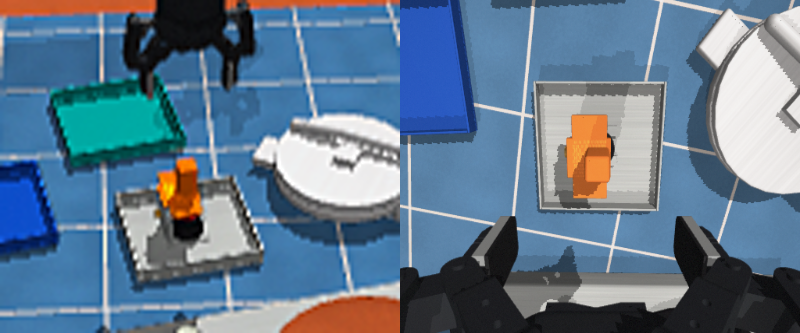

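The puller stands upright in the steel tray with the knob on its fork; the arm is clear.

```bash
python3 -c "
from h import *
print(finish_job())"
```

```text
the job is handed in; nothing more can be done
None
```

The job is handed in at about 52 s: the red-marked knob popped off at about 13 N, and the puller stands upright in the steel tray with the knob still on its fork; while feeling its way in, the fork lightly touched the hob top a few times, at about 5 N or less.

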